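Stroke down the caps of the therapy board

TASK

Reset the hand-therapy board for the next patient: with the closed fingertips, trace the winding row of caps in one gentle stroke from the green cap to the red one, staying down close to the board all the way, so that each cap in turn is pushed right down. Then take the hand away. Pick nothing up, and leave the battery and the memory stick on the board, the tape roll and the stapler where they are.

Things in the scene. Friction and masses are not known exactly. Their poses are not given: they have to be found in the camera images.
- board: white hand-therapy push board, a slab 300 x 150 x 20 mm fixed flat on the desk by suction feet. Origin at the centre of its underside; x along its length from green to red cap, z up; top at z = 20 mm. Seven round domed caps (35 mm across, one green, five blue, one red) stand in a winding row along a grey track.
- spot_1 (a point): point on the board's top surface (20 mm above the desk) at the centre of the green cap (start), at x, y = -118, 0 mm in the board's frame; moves with the board, not with the cap; axes as the board's
- spot_2 (a point): point on the board's top surface (20 mm above the desk) at the centre of blue cap, number 2 in the row, at x, y = -82, 26 mm in the board's frame; moves with the board, not with the cap; axes as the board's
- spot_3 (a point): point on the board's top surface (20 mm above the desk) at the centre of blue cap, number 3 in the row, at x, y = -40, 30 mm in the board's frame; moves with the board, not with the cap; axes as the board's
- spot_4 (a point): point on the board's top surface (20 mm above the desk) at the centre of blue cap, number 4 in the row, at x, y = 0, 0 mm in the board's frame; moves with the board, not with the cap; axes as the board's
- spot_5 (a point): point on the board's top surface (20 mm above the desk) at the centre of blue cap, number 5 in the row, at x, y = 40, -30 mm in the board's frame; moves with the board, not with the cap; axes as the board's
- spot_6 (a point): point on the board's top surface (20 mm above the desk) at the centre of blue cap, number 6 in the row, at x, y = 82, -26 mm in the board's frame; moves with the board, not with the cap; axes as the board's
- spot_7 (a point): point on the board's top surface (20 mm above the desk) at the centre of the red cap (finish), at x, y = 118, 0 mm in the board's frame; moves with the board, not with the cap; axes as the board's
- cap_1 (a joint): how far cap 1 (the green cap (start)) is pushed down, m: 0 up (its dome 7.5 mm above the board top), 0.007 fully down (0.5 mm above it); starts between 0 and 0.0015. Slides straight down against about 1.5 N friction, no spring, stays where pushed. Flanks slope about 35 degrees, so fingertips drawn along 1 mm above the board top ride it down
- cap_2 (a joint): how far cap 2 (blue) is pushed down, m: 0 up (its dome 7.5 mm above the board top), 0.007 fully down (0.5 mm above it); starts between 0 and 0.0015. Slides straight down against about 1.5 N friction, no spring, stays where pushed. Flanks slope about 35 degrees, so fingertips drawn along 1 mm above the board top ride it down
- cap_3 (a joint): how far cap 3 (blue) is pushed down, m: 0 up (its dome 7.5 mm above the board top), 0.007 fully down (0.5 mm above it); starts between 0 and 0.0015. Slides straight down against about 1.5 N friction, no spring, stays where pushed. Flanks slope about 35 degrees, so fingertips drawn along 1 mm above the board top ride it down
- cap_4 (a joint): how far cap 4 (blue) is pushed down, m: 0 up (its dome 7.5 mm above the board top), 0.007 fully down (0.5 mm above it); starts between 0 and 0.0015. Slides straight down against about 1.5 N friction, no spring, stays where pushed. Flanks slope about 35 degrees, so fingertips drawn along 1 mm above the board top ride it down
- cap_5 (a joint): how far cap 5 (blue) is pushed down, m: 0 up (its dome 7.5 mm above the board top), 0.007 fully down (0.5 mm above it); starts between 0 and 0.0015. Slides straight down against about 1.5 N friction, no spring, stays where pushed. Flanks slope about 35 degrees, so fingertips drawn along 1 mm above the board top ride it down
- cap_6 (a joint): how far cap 6 (blue) is pushed down, m: 0 up (its dome 7.5 mm above the board top), 0.007 fully down (0.5 mm above it); starts between 0 and 0.0015. Slides straight down against about 1.5 N friction, no spring, stays where pushed. Flanks slope about 35 degrees, so fingertips drawn along 1 mm above the board top ride it down
- cap_7 (a joint): how far cap 7 (the red cap (finish)) is pushed down, m: 0 up (its dome 7.5 mm above the board top), 0.007 fully down (0.5 mm above it); starts between 0 and 0.0015. Slides straight down against about 1.5 N friction, no spring, stays where pushed. Flanks slope about 35 degrees, so fingertips drawn along 1 mm above the board top ride it down
- cell: bystander: loose green and gold battery, 15 mm across, 50 mm high, standing upright on the board in the bend nearer its red end; origin at the centre of its underside
- memory_stick: bystander: loose blue memory stick, 17 x 55 x 8 mm, lying on the board in the bend nearer its green end; origin at the centre of its underside, its length along its own y
- tape: bystander: loose roll of brown tape, 92 mm across, 48 mm high, lying flat to the right of the board; origin at the centre of its underside
- red_stapler: bystander: loose red and black stapler, 120 x 30 x 38 mm, to the left of the board; origin at the centre of its underside. Behind it, fixed, stands a 0.41 m tall black computer tower (x 0.46 to 0.82 m, y 0.35 to 0.54 m): swing the arm round in front of it, drawn back

How it is judged:
By the outcome, as a careful person would: the job done as asked, in the order asked, and still so for the second after the job is handed in, with the robot touching nothing.
It also fails if it takes over 48 s, if anything falls off the work surface, if the arm or the gripper's body presses on something with over 40 N, if the wrist force passes 120 N, or if a joint passes its speed limit or range.

ROBOT

A 6-joint arm with a two-finger parallel gripper is mounted at the origin on a cart in front of the work surface, level with it; the furniture and walls round the work are solid. World frame = base frame: x ahead of the robot, y to its left, z up, the work surface at z = 0. Lengths are in mm, angles in rad, forces in N, time in s.
With the tool pointing down it reaches from about 275 to 875 mm from the base axis. Payload 12.5 kg.
Tool frame: the origin (TCP) lies between the finger pads; the fingertips stand 14 mm ahead of it and the grasp point (between the pads) lies 5 mm behind it (finger_overhang is the z of the fingertips in the tool frame, in mm); z points along the fingers, y is the line along which they close (so a half turn about z gives the same grasp; the last joint's range is limited). The gripper opens to 85 mm and grips with 20 to 120 N. Pads are 22 mm wide; open, the fingers measure 114 mm over their backs; the gripper's body (76 mm by 85 mm) begins 54 mm behind the grasp point. The pads swing forward as they close: fully open they stand 13 mm farther back than shut.
Start: joints at [-1.355, 0.351, 1.652, -0, 1.139, -0.085], TCP at [162.976, -525.284, 245.29] pointing down, gripper open.
Joint ranges: [-2.75, 2.75], [-0.79, 2.1], [0.01, 2.65], [-1.57, 4.71], [0.07, 3.14], [-2.87, 2.87]. Speed limits (rad/s): [2.22, 2.22, 2.79, 3.14, 3.14, 3.14].

INTERFACE

Orientations are given as a unit quaternion [x, y, z, w].
In Python, from station import sense, capture, get_calibration, hand_in, finger_overhang gives the robot as it stands. The module is installed in compiled form; this text tells all that it offers.
- The arm moves only by the tool carry_out, never from a script. Its argument "moves" is a list of rows, each a list of 7 numbers: the closure, from -1 (fully open) to 1 (shut), then the shift along the world's x, y, z scaled (see below), then the turn, a rotation vector about the world's x, y, z scaled (see below). A call has 1 to 8 rows; each row is the pose to reach, as a shift and turn from the pose commanded when the call began, turning the shorter way round; what a row does not reach only later rows make up. The controller multiplies each number of a shift by 0.12 m and each number of a turn by pi rad. A row lasts 1/8 s, in which the tool goes at most 62.5 mm and 10.7 degrees, less where a joint would pass 70% of its speed; a pose out of reach is approached as far as the arm can. A call with a number of a shift or a turn outside -1 to 1 is refused whole. A call with a gripper value outside its range is refused whole. The fingers move at their own pace and stop on an object; the grip force is fixed at half the most. Time passes only in rows, so rows that repeat a pose let the fingers close. It gives the time, the measured TCP pose, the force, the opening and the grip force at its end, in the units of the state.
- sense(): the state, without advancing time (a new reading comes with each control period).
- capture(name): name is "side" or "top"; returns the picture (480x640x3 uint8, red, green, blue); there is no depth.
- get_calibration(name): a dict with "intrinsics" (3x3 intrinsics, pixels), "rvec" (rotation vector, rad) and "tvec" (3), from world to camera coordinates, as OpenCV has them. Camera axes: x right, y down, z forward; pixel columns grow to the right and rows downward; lengths in mm; the calibration is good to about 2 mm. A picture is of the moment at which its call begins. get_calibration takes no time and is no camera call.
- hand_in(): hands the job in; it is judged then, once.
The state is a dict: "time_s": time; "q": joint angles; "joint_velocities": joint speeds; "joint_efforts": joint torques, N m; "tool_pos": TCP position; "orientation": TCP orientation; "force": force on the tool from outside, world axes, zero at the start; "torque": the same for the moment, N m; "finger_gap": finger opening in mm; "finger_force": force on a finger pad.
Only numpy, scipy, OpenCV 4.12 (cv2) and the standard library are available. Lean on these libraries where they do the work, as an engineer would, in place of code of your own. Each camera call takes 0.05 s, during which the arm holds its last target. There are 200 camera calls.

## Working session

There is one attempt and no reset: what is moved stays moved. The work goes in short steps, Python scripts to look and compute and a tool call to move; the robot and the scene stay as the last step left them, time stands still between calls to the robot, and variables do not carry over. Pictures are saved under pics/ and viewed, at most 10 in all, crops included, and the job is handed in when it is done.

Besides the shell and the picture viewer there is one more tool, called as name([rows], argument=value, ...), one row to a line, values as JSON. carry_out: Moves the arm, as the interface text tells. Shifts and turns lie within -1 to 1; 1 stands for 0.12 m of shift or pi rad of turn. Its arguments: {"type":"object","properties":{"moves":{"type":"array"}},"required":["moves"]}

```bash
mkdir -p pics; python3 - <<'E'
from station import *
import cv2
for n in("top","side"):
    cv2.imwrite(f"pics/{n}0.png",capture(n)[:,:,::-1]); print(n,get_calibration(n))
print(sense(), finger_overhang if not callable(finger_overhang) else finger_overhang())
E
```

```text
top {'intrinsics': array([[570.0262489 ,   0.        , 315.07439751],
       [  0.        , 570.0262489 , 240.61381688],
       [  0.        ,   0.        ,   1.        ]]), 'rvec': array([ 2.08556965, -2.13268591,  0.22347953]), 'tvec': array([ -38.11620037,  561.51207699, 1352.17775504])}
side {'intrinsics': array([[491.05146348,   0.        , 319.50157669],
       [  0.        , 491.05146348, 244.02285311],
       [  0.        ,   0.        ,   1.        ]]), 'rvec': array([ 2.18956103, -0.35388748,  0.20158615]), 'tvec': array([-540.20436167,  108.39799821,  879.26146564])}
{'time_s': 0.1, 'q': array([-1.35458569e+00,  3.51167036e-01,  1.65238555e+00,  1.76661197e-05,
        1.13909709e+00, -8.45965802e-02]), 'joint_velocities': array([-0.00085018, -0.00188065, -0.00149516, -0.00012907, -0.00020362,
        0.00071127]), 'joint_efforts': array([ 1.55783237e-04, -5.06834221e+01, -2.91877341e+01, -6.70216104e-05,
        2.59737411e-03, -1.77897505e-05]), 'tool_pos': array([ 162.92692253, -525.00590036,  244.81096139]), 'orientation': array([ 9.88711099e-01,  1.49833516e-01, -2.67514789e-05, -5.27897562e-04]), 'force': array([ 0.54877089, -0.14837243, -0.46471342]), 'torque': array([0.01255971, 0.04392067, 0.02449235]), 'finger_force': 0.0, 'finger_gap': 85.29098463254216} 14.0
```

View pics/top0.png

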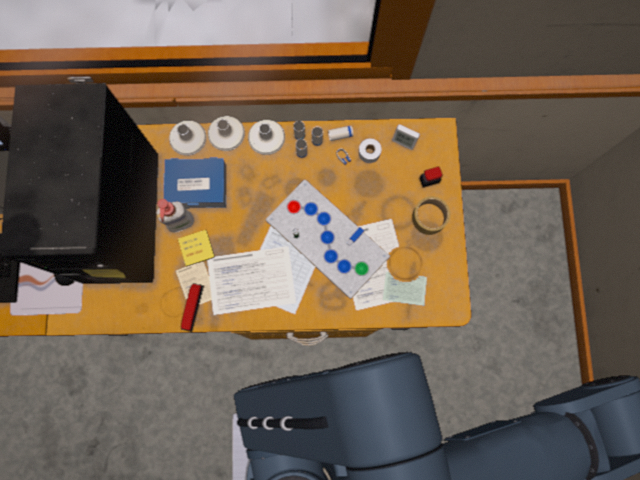

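View pics/side0.png

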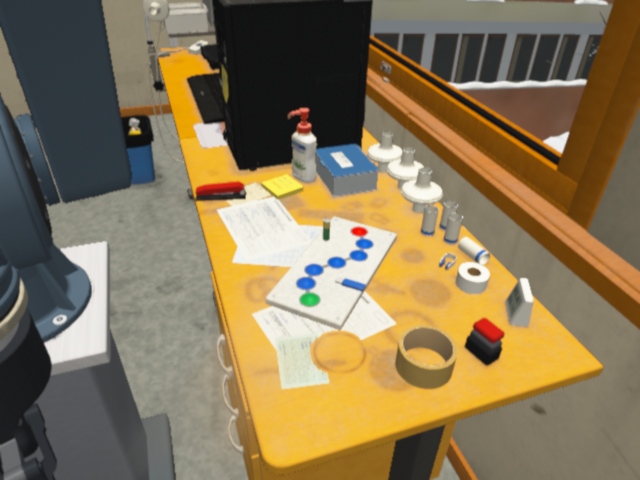

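The top view shows the green cap at (362,268), the red at (294,207), the battery at (296,233) and the stick at (356,236). In the side view green is at (310,299), red at (359,231), the battery at (326,230) and the stick at (351,285). Next I fit the board pose from the cap blobs in both views.

```bash
cat > h.py <<'E'
import cv2, numpy as np
from scipy.optimize import least_squares
from station import *
S=np.array([[-118,0],[-82,26],[-40,30],[0,0],[40,-30],[82,-26],[118,0]],float)
def proj(n,P):
    c=get_calibration(n); return cv2.projectPoints(np.array(P,float).reshape(-1,1,3),c["rvec"],c["tvec"],c["intrinsics"],None)[0][:,0]
def world(p,xy,z=24.):
    c,s=np.cos(p[2]),np.sin(p[2]); xy=np.atleast_2d(xy)
    return np.c_[xy@np.array([[c,s],[-s,c]])+p[:2],np.full(len(xy),z)]
def ray(n,uv,z):
    c=get_calibration(n);R=cv2.Rodrigues(c["rvec"])[0];o=-R.T@c["tvec"]
    d=R.T@np.linalg.inv(c["intrinsics"])@[*uv,1];return o+d*(z-o[2])/d[2]
E
python3 - <<'E'
from h import *
seed={"top":[(362,268),(344,267),(331,256),(327,237),(324,218),(311,209),(294,207)],
"side":[(310,299),(306,283),(314,270),(337,262),(359,255),(365,244),(359,231)]}
obs={}
for n in seed:
    im=cv2.imread(f"pics/{n}0.png");hsv=cv2.cvtColor(im,cv2.COLOR_BGR2HSV)
    m=((hsv[...,1]>130)&(hsv[...,2]>60)).astype(np.uint8)
    r=[]
    for u,v in seed[n]:
        h0=int(hsv[v,u,0]); d=np.abs(hsv[...,0].astype(int)-h0);d=np.minimum(d,180-d)
        k,l,st,ce=cv2.connectedComponentsWithStats(((d<14)&(m>0)).astype(np.uint8),connectivity=4)
        i=l[v,u]; r.append(ce[i]); print(n,ce[i].round(1),st[i,4],end=';')
    obs[n]=np.array(r)
print()
g,rd=ray("top",seed["top"][0],24),ray("top",seed["top"][6],24)
p0=[*((g+rd)/2)[:2],np.arctan2(*(rd-g)[1::-1])]
print(g,rd,np.linalg.norm(g-rd),ray("side",seed["side"][0],24),ray("side",seed["side"][6],24))
for ns in (["top"],["side"],["top","side"]):
    f=least_squares(lambda p:np.concatenate([(proj(n,world(p,S))-obs[n]).ravel() for n in ns]),p0,x_scale=[1,1,.01])
    print(ns,f.x,np.abs(f.fun).max(),np.sqrt(np.mean(f.fun**2)))
np.save("pose.npy",f.x)
print(world(f.x,S).round(1))
def inv(P):
    c,s=np.cos(f.x[2]),np.sin(f.x[2]);return np.array([[c,s],[-s,c]])@(P[:2]-f.x[:2])
print("cell board xy",inv(ray("side",(326,239),20)),inv(ray("top",(296,233),65)),"stick",inv(ray("top",(356,236),26)),inv(ray("side",(351,285),26)))
out=[]
for n,(w,h,uv) in {"top":(160,120,(327,237)),"side":(160,120,(333,262))}.items():
    im=cv2.imread(f"pics/{n}0.png");x,y=uv[0]-w//2,uv[1]-h//2
    out.append(cv2.resize(im[y:y+h,x:x+w],None,fx=2.5,fy=2.5,interpolation=cv2.INTER_CUBIC))
cv2.imwrite("pics/crop.png",np.hstack(out))
E
```

```text
top [361.2 268.2] 118;top [343.8 265.9] 126;top [330.4 255.8] 122;top [326.9 236.8] 120;top [323.5 218.3] 117;top [310.5 208.5] 117;top [293.5 206.5] 120;side [309.4 299.1] 170;side [305.6 282.9] 156;side [313.8 269.4] 138;side [336.2 262.2] 130;side [358.2 255. ] 123;side [363.9 243.2] 108;side [359.  231.1] 108;
[ 495.10600422 -167.10223401   24.        ] [657.89285255   1.57415192  24.        ] 234.41689606264634 [ 494.48903183 -170.47316747   24.        ] [657.95773034  -2.80387072  24.        ]
['top'] [577.13269335 -81.07606816   0.79577319] 0.16963988450447687 0.0958876137680589
['side'] [575.569549   -86.67238344   0.79805473] 0.3212546964011267 0.18132995260469706
['top', 'side'] [576.62057667 -83.41068051   0.79769055] 1.2447689750137556 0.7476646868476231
[[ 494.2 -167.9   24. ]
 [ 500.7 -123.9   24. ]
 [ 527.2  -91.1   24. ]
 [ 576.6  -83.4   24. ]
 [ 626.   -75.7   24. ]
 [ 652.5  -42.9   24. ]
 [ 659.     1.    24. ]]
cell board xy [61.87021178 50.63877199] [59.08364658 53.33417067] stick [-50.65222769 -50.5001145 ] [-54.73878321 -53.52421392]
```

View pics/crop.png

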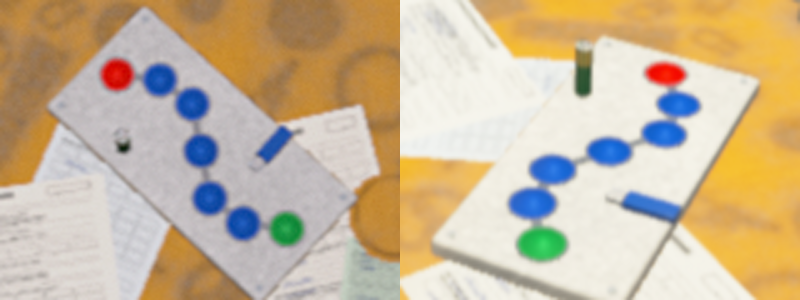

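The crops show all seven caps clear of the battery and the stick. The two cameras disagree by about 5 mm in y, so I'll check against the closed fingertips once they hover near the green cap.

carry_out([
  [1, 0.22, 0.25, 0, 0, 0, 0],
  [1, 0.46, 0.5, 0, 0, 0, 0],
  [1, 0.7, 0.75, 0, 0, 0, 0],
  [1, 0.92, 1, 0, 0, 0, 0],
])

```text
time_s: 0.6
tool_pos: [274.1, -404.1, 245.1]
orientation: [0.989, 0.15, -0.0, -0.0]
force: [-0.3, 0.4, 0.0]
finger_gap: 12.5
finger_force: 0.0
```

carry_out([
  [1, 0.22, 0.25, -0.1, 0, 0, 0],
  [1, 0.46, 0.5, -0.2, 0, 0, 0],
  [1, 0.7, 0.75, -0.3, 0, 0, 0],
  [1, 0.92, 1, -0.4, 0, 0, 0],
])

```text
time_s: 1.1
tool_pos: [384.5, -284.1, 196.8]
orientation: [0.989, 0.15, -0.0, -0.0]
force: [0.3, -0.7, 0.5]
finger_gap: -0.1
finger_force: 0.0
```

carry_out([
  [1, 0.22, 0.25, -0.2, 0, 0, 0],
  [1, 0.46, 0.5, -0.5, 0, 0, 0],
  [1, 0.7, 0.75, -0.75, 0, 0, 0],
  [1, 0.92, 0.97, -0.95, 0, 0, 0],
  [1, 0.92, 0.97, -0.95, 0, 0, 0],
  [1, 0.92, 0.97, -0.95, 0, 0, 0],
])

```text
time_s: 1.85
tool_pos: [493.9, -169.1, 83.4]
orientation: [0.989, 0.15, -0.0, -0.0]
force: [0.3, -0.0, 0.2]
finger_gap: 0.1
finger_force: 0.0
```

```bash
python3 - <<'E'
from h import *
s=sense();print(s["time_s"],s["tool_pos"],s["orientation"],s["force"],s["finger_gap"],s["q"])
t=s["tool_pos"]; tip=t+[0,0,-14]
out=[]
for n in("top","side"):
    im=capture(n)[:,:,::-1].copy();u=proj(n,[tip,t])
    print(n,u); x,y=(u[0]-[80,60]).astype(int)
    print(x,y)
    c=cv2.resize(im[y:y+120,x:x+160],None,fx=2.5,fy=2.5,interpolation=cv2.INTER_CUBIC)
    for p in u: cv2.circle(c,tuple(((p-[x,y]+.5)*2.5).astype(int)),2,(255,0,255),-1)
    out.append(c)
cv2.imwrite("pics/hov.png",np.hstack(out))
E
```

```text
1.85 [ 493.93317997 -169.13087288   83.44372099] [ 9.88690118e-01  1.49972780e-01 -1.26500738e-04 -1.55794968e-05] [ 0.33195976 -0.02211381  0.20678209] 0.07193761559839874 [-4.19033570e-01  5.31223580e-01  1.84717142e+00 -1.59382112e-04
  7.63427525e-01  8.50796432e-01]
top [[364.29407261 265.40931744]
 [364.76576099 264.43528295]]
284 205
side [[309.60548313 279.09346396]
 [309.64972327 272.83801983]]
229 219
```

View pics/hov.png

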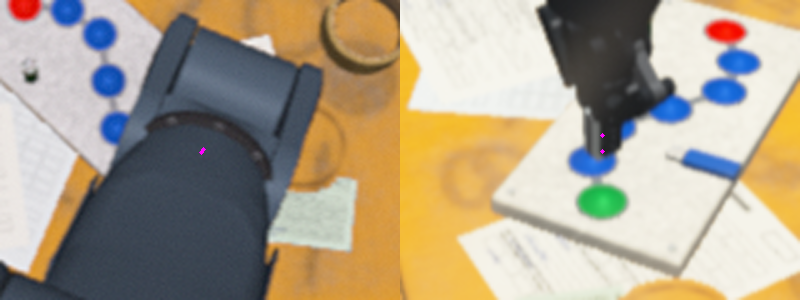

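In the side view the closed tips appear at about (602,153) in the crop. The projected point is (602,152), so the tool model and side calibration agree. I'll descend to just above the green cap and check again.

carry_out([
  [1, 0, 0, -0.15, 0, 0, 0],
  [1, 0, 0, -0.31, 0, 0, 0],
  [1, 0, 0, -0.31, 0, 0, 0],
  [1, 0, 0, -0.31, 0, 0, 0],
])

```text
time_s: 2.45
tool_pos: [494.4, -169.5, 47.0]
orientation: [0.989, 0.15, 0.0, 0.0]
force: [0.6, 0.5, -0.1]
finger_gap: -0.0
finger_force: 0.0
```

```bash
python3 - <<'E'
from h import *
s=sense();t=s["tool_pos"];print(t,s["force"])
u=proj("side",[t+[0,0,-14]])[0];x,y=(u-[60,50]).astype(int)
c=cv2.resize(capture("side")[y:y+90,x:x+120,::-1],None,fx=6,fy=6,interpolation=cv2.INTER_CUBIC)
cv2.circle(c,tuple(((u-[x,y]+.5)*6).astype(int)),3,(255,0,255),-1)
p=np.load("pose.npy")
for q in proj("side",world(p,S,24)): cv2.circle(c,tuple(((q-[x,y]+.5)*6).astype(int)),3,(0,255,255),-1)
cv2.imwrite("pics/low.png",c)
E
```

```text
[ 494.39036442 -169.45497771   47.04493008] [ 0.57273401  0.52999134 -0.0501987 ]
```

View pics/low.png

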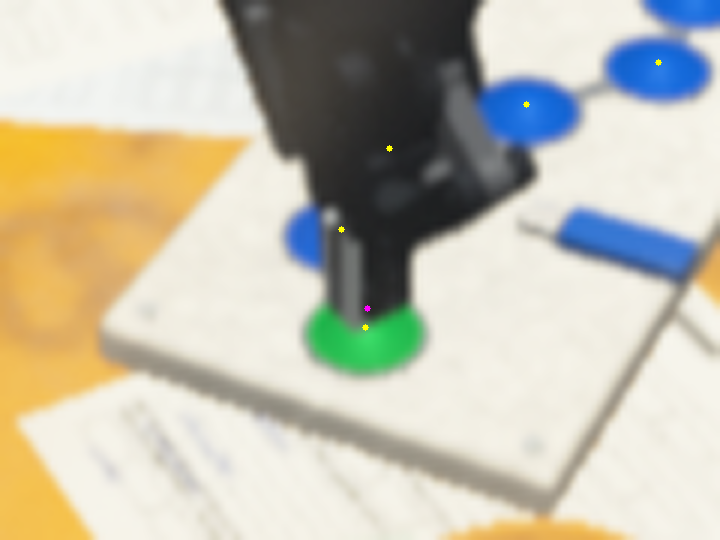

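The tips stand squarely over the green cap, with their base around (367,308) and the cap centre at (365,335). The side view and the robot agree, so I'll weight the pose slightly towards the side fit and press down gently.

carry_out([
  [1, 0, 0, -0.03, 0, 0, 0],
  [1, 0, 0, -0.05, 0, 0, 0],
  [1, 0, 0, -0.065, 0, 0, 0],
  [1, 0, 0, -0.075, 0, 0, 0],
  [1, 0, 0, -0.084, 0, 0, 0],
  [1, 0, 0, -0.084, 0, 0, 0],
])

```text
time_s: 3.25
tool_pos: [494.2, -168.9, 36.0]
orientation: [0.989, 0.15, 0.0, 0.0]
force: [0.4, 0.2, 0.4]
finger_gap: -0.1
finger_force: 0.2
```

```bash
python3 -c "
from station import *
s=sense();print(s['tool_pos'],s['force'],s['q'])"
```

```text
[ 494.21993272 -168.89237838   35.96662983] [0.3584528  0.19668229 0.4453571 ] [-4.18449464e-01  6.16521322e-01  1.85920015e+00  1.95978220e-05
  6.65842684e-01  8.51549716e-01]
```

carry_out([
  [1, 0, 0, -0.004, 0, 0, 0],
  [1, 0, 0, -0.008, 0, 0, 0],
  [1, 0, 0, -0.008, 0, 0, 0],
])

```text
time_s: 3.62
tool_pos: [494.2, -168.9, 35.0]
orientation: [0.989, 0.15, 0.0, 0.0]
force: [-0.4, -1.0, 0.7]
finger_gap: -0.1
finger_force: 0.5
```

carry_out([
  [1, 0, 0, -0.004, 0, 0, 0],
  [1, 0, 0, -0.004, 0, 0, 0],
])

```text
time_s: 3.88
tool_pos: [494.2, -168.9, 34.6]
orientation: [0.989, 0.15, 0.0, 0.0]
force: [0.4, -0.3, 1.4]
finger_gap: 0.0
finger_force: 0.5
```

carry_out([
  [1, 0, 0, -0.002, 0, 0, 0],
  [1, 0, 0, -0.002, 0, 0, 0],
])

```text
time_s: 4.12
tool_pos: [494.2, -168.9, 34.3]
orientation: [0.989, 0.15, 0.0, 0.0]
force: [1.1, -0.6, 1.5]
finger_gap: 0.0
finger_force: 0.7
```

carry_out([
  [1, 0, 0, -0.002, 0, 0, 0],
  [1, 0, 0, -0.002, 0, 0, 0],
])

```text
time_s: 4.38
tool_pos: [494.2, -168.9, 34.2]
orientation: [0.989, 0.15, 0.0, 0.0]
force: [0.4, -0.3, 3.9]
finger_gap: 0.1
finger_force: 2.0
```

The green cap has bottomed at about 4 N with TCP z at 34.2. I'll sweep at this height.

carry_out([
  [1, 0.006, 0.046, 0, 0, 0, 0],
  [1, 0.013, 0.092, 0, 0, 0, 0],
  [1, 0.019, 0.137, 0, 0, 0, 0],
  [1, 0.025, 0.183, 0, 0, 0, 0],
  [1, 0.032, 0.229, 0, 0, 0, 0],
  [1, 0.038, 0.275, 0, 0, 0, 0],
  [1, 0.045, 0.32, 0, 0, 0, 0],
  [1, 0.051, 0.366, 0, 0, 0, 0],
])

```text
time_s: 5.38
tool_pos: [500.4, -124.6, 34.2]
orientation: [0.989, 0.15, 0.0, 0.0]
force: [-0.5, -2.7, 5.3]
finger_gap: 0.3
finger_force: 2.2
```

carry_out([
  [1, 0.028, 0.034, 0, 0, 0, 0],
  [1, 0.055, 0.068, 0, 0, 0, 0],
  [1, 0.083, 0.102, 0, 0, 0, 0],
  [1, 0.11, 0.137, 0, 0, 0, 0],
  [1, 0.138, 0.171, 0, 0, 0, 0],
  [1, 0.166, 0.205, 0, 0, 0, 0],
  [1, 0.193, 0.239, 0, 0, 0, 0],
  [1, 0.221, 0.273, 0, 0, 0, 0],
])

```text
time_s: 6.38
tool_pos: [526.6, -91.9, 34.1]
orientation: [0.989, 0.15, -0.0, -0.0]
force: [-1.4, -3.0, 7.5]
finger_gap: -0.0
finger_force: 3.3
```

carry_out([
  [1, 0.051, 0.008, 0, 0, 0, 0],
  [1, 0.103, 0.016, 0, 0, 0, 0],
  [1, 0.154, 0.024, 0, 0, 0, 0],
  [1, 0.206, 0.032, 0, 0, 0, 0],
  [1, 0.257, 0.04, 0, 0, 0, 0],
  [1, 0.309, 0.048, 0, 0, 0, 0],
  [1, 0.36, 0.056, 0, 0, 0, 0],
  [1, 0.412, 0.064, 0, 0, 0, 0],
])

```text
time_s: 7.38
tool_pos: [575.0, -84.0, 34.1]
orientation: [0.989, 0.15, -0.002, -0.001]
force: [-5.8, -0.8, 9.0]
finger_gap: 0.2
finger_force: 4.5
```

carry_out([
  [1, 0.051, 0.008, 0.001, 0, 0, 0],
  [1, 0.103, 0.016, 0.001, 0, 0, 0],
  [1, 0.154, 0.024, 0.001, 0, 0, 0],
  [1, 0.206, 0.032, 0.001, 0, 0, 0],
  [1, 0.257, 0.04, 0.001, 0, 0, 0],
  [1, 0.309, 0.048, 0.001, 0, 0, 0],
  [1, 0.36, 0.056, 0.001, 0, 0, 0],
  [1, 0.412, 0.064, 0.001, 0, 0, 0],
])

```text
time_s: 8.38
tool_pos: [624.9, -76.3, 34.2]
orientation: [0.989, 0.15, -0.001, -0.0]
force: [-4.2, -0.9, 7.3]
finger_gap: 0.2
finger_force: 3.6
```

carry_out([
  [1, 0.028, 0.034, 0, 0, 0, 0],
  [1, 0.055, 0.068, 0, 0, 0, 0],
  [1, 0.083, 0.102, 0, 0, 0, 0],
  [1, 0.11, 0.137, 0, 0, 0, 0],
  [1, 0.138, 0.171, 0, 0, 0, 0],
  [1, 0.166, 0.205, 0, 0, 0, 0],
  [1, 0.193, 0.239, 0, 0, 0, 0],
  [1, 0.221, 0.273, 0, 0, 0, 0],
])

```text
time_s: 9.38
tool_pos: [652.4, -43.7, 34.2]
orientation: [0.989, 0.15, -0.0, -0.0]
force: [-2.1, -2.8, 4.9]
finger_gap: -0.1
finger_force: 2.4
```

carry_out([
  [1, 0.006, 0.046, 0, 0, 0, 0],
  [1, 0.013, 0.092, 0, 0, 0, 0],
  [1, 0.019, 0.137, 0, 0, 0, 0],
  [1, 0.026, 0.183, 0, 0, 0, 0],
  [1, 0.033, 0.229, 0, 0, 0, 0],
  [1, 0.04, 0.275, 0, 0, 0, 0],
  [1, 0.047, 0.32, 0, 0, 0, 0],
  [1, 0.054, 0.366, 0, 0, 0, 0],
])

```text
time_s: 10.38
tool_pos: [658.8, 0.3, 34.3]
orientation: [0.989, 0.15, 0.0, -0.0]
force: [-0.5, -2.3, 1.5]
finger_gap: 0.0
finger_force: 1.5
```

carry_out([
  [1, 0.002, 0.03, 0, 0, 0, 0],
  [1, 0.002, 0.03, 0, 0, 0, 0],
  [1, 0.002, 0.03, 0, 0, 0, 0],
])

```text
time_s: 10.75
tool_pos: [659.0, 3.8, 34.3]
orientation: [0.989, 0.15, 0.0, -0.0]
force: [0.4, 3.9, 3.7]
finger_gap: 0.5
finger_force: 1.7
```

carry_out([
  [1, 0, 0.03, -0.002, 0, 0, 0],
  [1, 0, 0.03, -0.002, 0, 0, 0],
  [1, 0, 0.03, 0.1, 0, 0, 0],
  [1, 0, 0.03, 0.4, 0, 0, 0],
  [1, 0, 0.03, 0.8, 0, 0, 0],
  [1, 0, 0.03, 1, 0, 0, 0],
])

```text
time_s: 11.5
tool_pos: [659.5, 7.1, 157.4]
orientation: [0.989, 0.15, 0.001, 0.0]
force: [-0.1, -0.4, 0.3]
finger_gap: 0.1
finger_force: 0.0
```

carry_out([
  [1, -0.3, 0, 0.2, 0, 0, 0],
  [1, -0.6, 0, 0.4, 0, 0, 0],
  [1, -0.9, 0, 0.5, 0, 0, 0],
  [1, -1, 0, 0.6, 0, 0, 0],
])

```text
time_s: 12.0
tool_pos: [537.4, 7.1, 227.2]
orientation: [0.989, 0.15, -0.0, -0.0]
force: [0.4, 0.5, 0.9]
finger_gap: -0.1
finger_force: 0.0
```

carry_out([
  [1, -0.2, -0.3, 0, 0, 0, 0],
  [1, -0.5, -0.6, 0, 0, 0, 0],
  [1, -0.8, -0.9, 0, 0, 0, 0],
  [1, -1, -1, 0, 0, 0, 0],
])

```text
time_s: 12.5
tool_pos: [418.1, -114.4, 226.6]
orientation: [0.989, 0.149, 0.0, 0.0]
force: [0.4, 0.1, -0.6]
finger_gap: 0.1
finger_force: 0.0
```

carry_out([
  [1, -0.1, -0.3, 0, 0, 0, 0],
  [1, -0.3, -0.6, 0, 0, 0, 0],
  [1, -0.5, -0.9, 0, 0, 0, 0],
  [1, -0.6, -1, 0, 0, 0, 0],
  [1, -0.6, -1, 0, 0, 0, 0],
])

```text
time_s: 13.12
tool_pos: [346.9, -233.8, 226.5]
orientation: [0.989, 0.149, 0.0, 0.0]
force: [0.3, 0.2, -0.5]
finger_gap: -0.2
finger_force: 0.0
```

```bash
python3 - <<'E'
from h import *
print(sense()["time_s"],sense()["tool_pos"],sense()["force"])
out=[]
for n,uv in {"top":(327,237),"side":(333,262)}.items():
    im=capture(n)[:,:,::-1];cv2.imwrite(f"pics/{n}1.png",im);x,y=uv[0]-80,uv[1]-60
    out.append(cv2.resize(im[y:y+120,x:x+160],None,fx=2.5,fy=2.5,interpolation=cv2.INTER_CUBIC))
cv2.imwrite("pics/end.png",np.vstack([np.hstack(out),cv2.imread("pics/crop.png")]))
E
```

```text
13.125 [ 346.85027629 -233.83442866  226.5393301 ] [ 0.32855059  0.23739053 -0.46216564]
```

View pics/end.png

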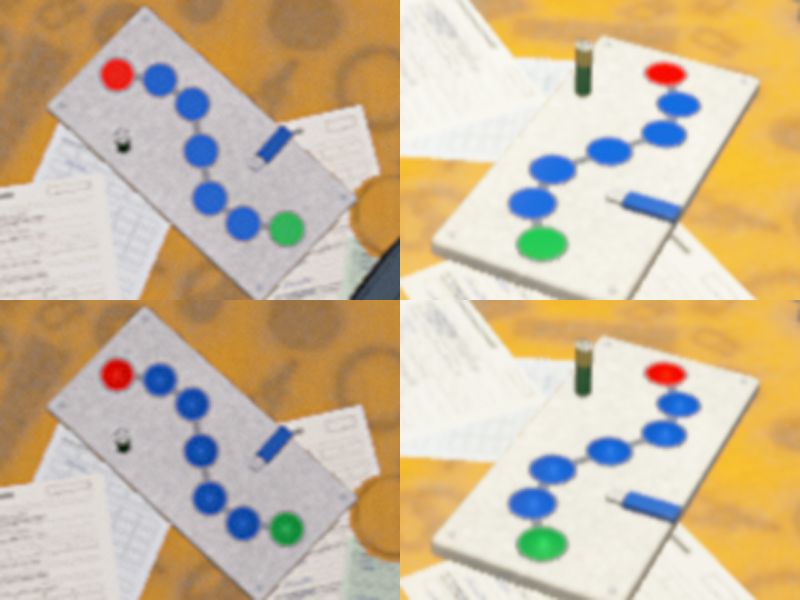

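All seven caps now look flat and evenly bright, with the domes gone. The battery and the stick have not moved, and the hand is clear.

```bash
python3 -c "
from station import *
print(hand_in())"
```

```text
the job is handed in; nothing more can be done
None
```

The job is handed in: I traced the caps from green to red in one low stroke. In the last pictures all seven look fully down, the battery and memory stick haven't moved, and the hand is clear; it took about 13 s, and the highest vertical force reading was 9 N.

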